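# Moisture reading on a carving blank

### The arm

A 7-joint arm with a two-finger parallel gripper is mounted at the origin on the work surface. World frame = base frame: x ahead of the robot, y to its left, z up, the work surface at z = 0. Lengths are in m, angles in rad, forces in N, time in s.
With the tool pointing down it reaches from about 0.35 to 0.9 m from the base axis. Payload 7.2 kg.
Tool frame: the origin (TCP) lies on the centre line of the jaws, within the pads' length; the fingertips stand 14 mm ahead of it and the grasp point (between the pads) lies 5 mm behind it; z points along the fingers, y is the direction in which the jaws open and shut (so a half turn about z gives the same grasp; the last joint's range is limited). The gripper opens to 85 mm and grips with 20 to 120 N. Pads are 22 mm wide; open, the fingers measure 114 mm over their backs; the gripper's body (76 mm by 85 mm) begins 54 mm behind the grasp point. The pads swing forward as they close: fully open they stand 13 mm farther back than shut.
Start: joints at [-1.415, 0.411, -0.013, 1.596, 0.006, 1.134, -0.082], TCP at [0.139, 0.609, 0.245] pointing down, gripper open.
Joint ranges: [-2.95, 2.95], [-0.29, 1.99], [-1.47, 1.44], [0.14, 2.54], [-1.03, 4.17], [0.13, 1.85], [-2.86, 2.86]. Speed limits (rad/s): [2.39, 2.39, 3.01, 3.01, 3.14, 3.14, 3.14].

### API

Orientations are given as a unit quaternion [w, x, y, z].
In Python, from workcell import ctrl gives the robot as it stands.
- The arm moves only by the tool play_rows, never from a script. Its argument "steps" is a list that holds one entry, the list of rows, each a list of 7 numbers: the turn, a rotation vector about the tool's x, y, z in degrees, then the shift along the tool's x, y, z in cm, then the opening, from -1 (shut) to 1 (fully open). A call has 1 to 20 rows; each row shifts and turns the commanded pose from where the row before left it, along the tool's axes as they then stand; what a row does not reach is not made up. A row lasts 1/12 s, in which the tool goes at most 41.7 mm and 7.16 degrees, less where a joint would pass 70% of its speed; a pose out of reach is approached as far as the arm can. A call is refused whole if a number of a shift passes 4.17 or a number of a turn 7.16, either way. A call with a gripper value outside its range is refused whole. The fingers move at their own pace and stop on an object; "squeeze" is the grip in N (left out, the last holds). Time passes only in rows, so rows that do not move let the fingers close. It gives the time, the measured TCP pose, the force and the opening at its end, in the units of the state.
- ctrl.get_state(): the state, without advancing time (a new reading comes with each control period).
- ctrl.snapshot(name): name is "scene" or "top" or "wrist"; returns the picture (384x512x3 uint8, red, green, blue); there is no depth.
- ctrl.camera_params(name): a dict with "mtx" (3x3 intrinsics, pixels), "R" (3x3) and "t" (3): a world point X has camera coordinates R X + t. Camera axes: x right, y down, z forward; pixel columns grow to the right and rows downward; lengths in m; the calibration is good to about 2 mm. The wrist camera is an equidistant fisheye: a pixel r from the principal point sees the ray r / f radians off the axis. A picture is of the moment at which its call begins: read the wrist's pose just before it. camera_params takes no time and is no camera call; for the wrist camera it gives the pose at the moment of the call.
- ctrl.sign_off(): hands the job in, once; it reports no verdict.
Trained networks look in the newest picture that a camera, given by its name, has taken for a name from the list of things; names that differ only in an ending like _2 or _b are one class to them, and where a whole thing is asked for, a point or a joint stands for the part that bears it (a point fixed in the world has none). Each returns a list of dicts, best first, with "score" (0 to 1); they miss things now and then, are a little off and sometimes report something else, mostly with a low value. They report only what shows in the picture. A call takes as long as a camera call. They do not tell look-alikes from the thing itself.
- ctrl.recognise(query, camera): "bbox" ([left, top, right, bottom] in pixels, round what is visible of it).
- ctrl.pinpoint(query, camera): "pixel" ([column, row] in pixels: a listed point, or the origin of a listed thing).
The state is a dict: "t": time; "qpos": joint angles; "dq": joint speeds; "joint_efforts": joint torques, N m; "tcp_pos": TCP position; "orientation": TCP orientation; "wrist_force": force on the tool from outside, world axes, zero at the start; "wrist_torque": the same for the moment, N m; "gripper_width": finger opening in m.
Only numpy, scipy, OpenCV 4.12 (cv2) and the standard library are available. Lean on these libraries where they do the work, as an engineer would, in place of code of your own. Each camera call takes 0.05 s, during which the arm holds its last target. There are 200 camera calls.

### The job

Two carving blanks are clamped in tilting vises; take the yellow moisture meter out of its wooden stand and check the blank with the red dot. First aim its ball tip square at the red dot from about 80 mm off the sloping face and keep it steady there for about a second (surface temperature); then gently set the ball on the red dot, still square to the face, with the sprung head pressed in about half of its 10 mm travel (about 5 N, never hard enough to bottom it), and finish while holding it there. Do not shift either blank or anything else on the bench, and do not touch the blue-dot blank with the meter.

Things in the scene. Friction and masses are not known exactly. Their poses are not given: they have to be found in the camera images.
- meter: Moisture meter, 0.2 kg, loose, upright in the stand, ball down. Origin at the end of the unpressed ball; z runs up along it. From the origin along z, mm: steel ball 12 dia (0-12), rod, black neck 24 dia (22-58), flange 48 dia (58-62, rests on the stand), yellow grip (62-157), 38 along x, 30 along y; screen on the -x side, black pads on the y sides. Grip the y sides 120 mm from the origin.
- head (a joint): How far the sprung ball head is pushed into the meter, m: 0 free, 0.010 fully in (hard stop). The spring needs about 1 N to start moving and 0.8 N per mm more: about 5 N at half travel, 9 N at the stop.
- tip (a point): The outer end of the steel ball (the contact point); moves with the sprung head. With the head free it is the meter's origin.
- holder: Dark wooden stand of the meter, fixed block 90 x 80 mm (its x, y), 65 mm high, with an upright 30 mm square through hole in the middle; origin under its centre on the bench. The meter's neck hangs loosely in the hole (3 mm play all round); lift straight up by 70 mm or more to clear it.
- red_blank: Light wood block 100 x 90 x 44 mm with a red dot, steel jaws on its y sides (110 mm over both), on a green vise fixed to the bench. Origin on the tilt axis (its y), 85 mm above the bench; z is square to the flat upper face, 66 mm from the origin. The face slopes down to its -x side, roughly towards the robot, by 0.15 to 0.45 rad. The tilt joint is stiff: a light push does not move it.
- red_spot (a point): Centre of the red dot (20 mm in diameter, on a white disc of 36 mm) in the middle of the flat upper face of the red-dot blank, on the wood's surface; its z axis points out of the face, square to it.
- blue_blank: The other blank: same block, vise and frame as the red-dot one, with a blue dot. The two may stand either way round, left or right of the stand.
- blue_spot (a point): Centre of the blue dot on the other blank's face; z out of the face.
- mallet: Bystander: wooden carver's mallet standing on its head, 220 mm tall, head 72 mm in diameter; origin under its centre.
- glue: Bystander: white glue bottle with red cap, 56 mm in diameter, 160 mm tall; origin under its centre.
- stone: Bystander: grey sharpening stone 150 x 50 x 25 mm lying flat; origin under its centre.
- mug: Bystander: blue mug, 80 mm in diameter, 90 mm tall; origin under its centre.
- figure: Bystander: small turned wooden figure, 60 mm in diameter, 100 mm tall; origin under its centre.
- gouge: Bystander: carving gouge lying flat, about 245 mm long, 28 mm thick; origin on the bench under its ferrule, blade along its x.
Things that resemble listed ones, but are neither listed nor needed, are in the scene too. There is more than one size of the holder; the job needs the middle-sized.

How it is judged:
By the outcome, as a careful person would: the job done as asked, in the order asked, and still so for the second after the job is handed in, while the arm keeps its last pose, push and grip.
It also fails if it takes over 38 s, if anything falls off the work surface, if the arm or the gripper's body presses on something with over 40 N, if the wrist force passes 120 N, or if a joint passes its speed limit or range.

## Working session

There is one attempt and no reset: what is moved stays moved. The work goes in short steps, Python scripts to look and compute and a tool call to move; the robot and the scene stay as the last step left them, time stands still between calls to the robot, and variables do not carry over. Pictures are saved under pics/ and viewed, about 8 in all and at most 12, crops included, and the job is handed in when it is done.

Besides the shell and the picture viewer there is one more tool, called after ">>>" as a command line: name --argument value ..., lists and objects as JSON in quotes. play_rows: Moves the arm, as the interface text tells. Its arguments: {"type":"object","properties":{"steps":{"type":"array"},"squeeze":{"type":"number"}},"required":["steps"]}

```bash
mkdir -p pics
cat > h.py <<'E'
import numpy as np, cv2
from workcell import ctrl
from scipy.spatial.transform import Rotation as Rn
def ray(cam,px):
    p=ctrl.camera_params(cam); K=np.array(p['mtx']);R=np.array(p['R']);t=np.array(p['t'])
    d=np.array([(px[0]-K[0,2])/K[0,0],(px[1]-K[1,2])/K[1,1],1.])
    if cam=='wrist':
        r=np.hypot(d[0],d[1]); d=np.array([d[0]/r*np.sin(r),d[1]/r*np.sin(r),np.cos(r)]) if r>1e-9 else np.array([0,0,1.])
    d/=np.linalg.norm(d); return -R.T@t, R.T@d
def atz(cam,px,z):
    c,d=ray(cam,px); return c+d*(z-c[2])/d[2]
def tri(*obs):
    A=np.zeros((3,3));b=np.zeros(3);L=[ray(*o) for o in obs]
    for c,d in L:
        M=np.eye(3)-np.outer(d,d);A+=M;b+=M@c
    x=np.linalg.solve(A,b); return x,[np.linalg.norm(np.cross(x-c,d)) for c,d in L]
def proj(cam,X):
    p=ctrl.camera_params(cam); K=np.array(p['mtx']);c=np.array(p['R'])@np.asarray(X)+np.array(p['t'])
    if cam=='wrist':
        r=np.hypot(c[0],c[1]);th=np.arctan2(r,c[2]);u=c[:2]/max(r,1e-9)*th
    else: u=c[:2]/c[2]
    return np.array([K[0,0]*u[0]+K[0,2],K[1,1]*u[1]+K[1,2]])
def save(cam,name):
    im=ctrl.snapshot(cam); cv2.imwrite(f'pics/{name}.png',im[:,:,::-1]); return im
def pose():
    s=ctrl.get_state(); q=s['orientation']; return s,np.array(s['tcp_pos']),Rn.from_quat([q[1],q[2],q[3],q[0]])
E
python3 - <<'E'
from h import *
np.set_printoptions(precision=3,suppress=True)
a=save('scene','s1');b=save('top','t1')
cv2.imwrite('pics/both.png',cv2.resize(np.vstack([a,b])[:,:,::-1],None,fx=1,fy=1)[:, :])
for n in ['scene','top']:
    p=ctrl.camera_params(n); print(n,-np.array(p['R']).T@np.array(p['t']),np.array(p['mtx'])[0])
    for q in ['meter','holder','red_spot','blue_spot','red_blank','blue_blank','tip']:
        print(n,q,[(np.round(d['pixel']).tolist(),round(d['score'],2)) for d in ctrl.pinpoint(q,n)][:5])
    for q in ['meter','holder']: print(n,q,[(np.round(d['bbox']).tolist(),round(d['score'],2)) for d in ctrl.recognise(q,n)][:5])
s,p,r=pose();print(s['t'],p,r.as_matrix())
E
```

```text
scene [1.319 0.853 1.52 ] [456.867   0.    255.305]
scene meter [([270.0, 192.0], 0.52), ([210.0, 224.0], 0.21)]
scene holder [([330.0, 207.0], 0.84), ([273.0, 192.0], 0.57), ([244.0, 214.0], 0.53)]
scene red_spot [([312.0, 220.0], 0.83)]
scene blue_spot [([310.0, 222.0], 0.73), ([216.0, 148.0], 0.66)]
scene red_blank [([305.0, 230.0], 0.95)]
scene blue_blank [([220.0, 164.0], 0.94)]
scene tip []
scene meter [([268.0, 164.0, 278.0, 191.0], 0.53)]
scene holder [([260.0, 177.0, 288.0, 204.0], 0.93), ([237.0, 199.0, 260.0, 222.0], 0.75), ([309.0, 179.0, 350.0, 227.0], 0.7)]
top [ 0.341 -0.021  1.557] [488.843   0.    251.882]
top meter [([246.0, 238.0], 0.49)]
top holder [([248.0, 235.0], 0.75), ([244.0, 187.0], 0.7), ([184.0, 270.0], 0.61)]
top red_spot [([154.0, 206.0], 0.63)]
top blue_spot [([327.0, 201.0], 0.69)]
top red_blank [([92.0, 251.0], 0.63), ([163.0, 210.0], 0.56)]
top blue_blank [([320.0, 195.0], 0.83)]
top tip []
top meter [([239.0, 222.0, 254.0, 242.0], 0.52)]
top holder [([231.0, 173.0, 258.0, 203.0], 0.64), ([158.0, 247.0, 202.0, 300.0], 0.58), ([302.0, 176.0, 344.0, 219.0], 0.23)]
1.0 [0.139 0.609 0.245] [[-0.975  0.222 -0.   ]
 [ 0.222  0.975  0.   ]
 [ 0.     0.    -1.   ]]
```

View pics/s1.png

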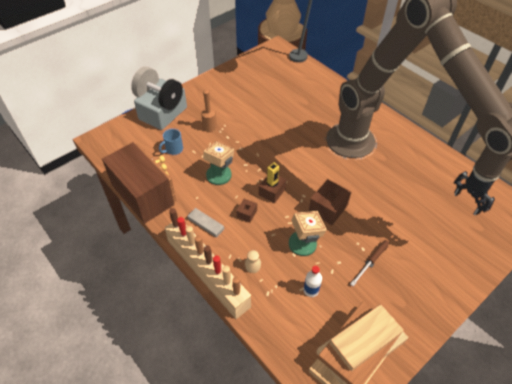

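View pics/t1.png

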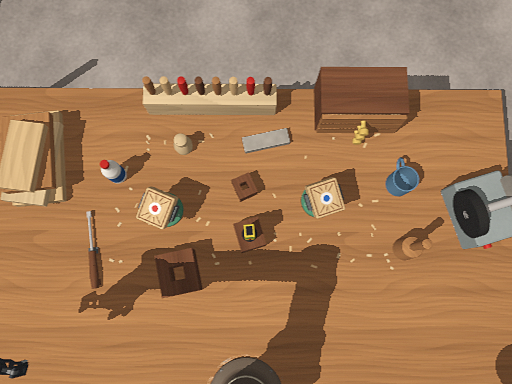

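The red blank is at about top (155,208), the blue one at (327,199), and the meter stands in a block at (249,234). There are three holder candidates in the top view: small and empty (247,186), middle with the meter (249,234), and large and empty (179,272). The middle one fits, and I'll confirm it in an enlarged crop.

Run:
```python
from h import *
np.set_printoptions(precision=3,suppress=True)
b=cv2.imread('pics/t1.png')
c1=cv2.resize(b[160:260,200:300],None,fx=4,fy=4,interpolation=cv2.INTER_CUBIC)
c2=cv2.resize(b[160:260,110:210],None,fx=4,fy=4,interpolation=cv2.INTER_CUBIC)
cv2.imwrite('pics/c1.png',np.hstack([c1,c2]))
print('holder',tri(('scene',(273,192)),('top',(248,235))))
print('red',tri(('scene',(312,220)),('top',(155,208))))
print('blue',tri(('scene',(218,149)),('top',(326,199))))
print('meter top',atz('top',(249.5,232),.164),'stand',atz('top',(248,235),.065))
```

```text
holder (array([ 0.485, -0.002,  0.009]), [np.float64(0.0015648061402748932), np.float64(0.0015648061402751133)])
red (array([0.547, 0.268, 0.156]), [np.float64(0.0035641471753522624), np.float64(0.0035641471753523495)])
blue (array([ 0.581, -0.234,  0.149]), [np.float64(0.003006611116028042), np.float64(0.003006611116028069)])
meter top [ 0.48  -0.009  0.164] stand [ 0.481 -0.004  0.065]
```

View pics/c1.png

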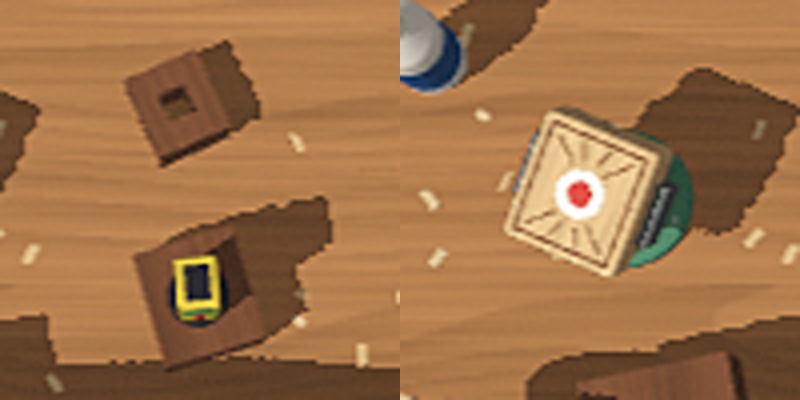

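The meter (yellow, at top (249,232)) stands in the middle-sized block. The smaller block at (247,186) and the larger one at (179,272) are empty look-alikes. The red-dot blank is on the left, with its face sloping towards the robot and a yaw of about -20°. Next I go above the meter.

>>> play_rows --steps '[[[0, 0, -6.4, 0, 0, -2.5, 1], [0, 0, -6.4, 0, 0, -2.5, 1], [0, 0, 0, -1.9, -3.4, 0, 1], [0, 0, 0, -1.9, -3.4, 0, 1], [0, 0, 0, -1.9, -3.4, 0, 1], [0, 0, 0, -1.9, -3.4, 0, 1], [0, 0, 0, -1.9, -3.4, 0, 1], [0, 0, 0, -1.9, -3.4, 0, 1], [0, 0, 0, -1.9, -3.4, 0, 1], [0, 0, 0, -1.9, -3.4, 0, 1], [0, 0, 0, -1.9, -3.4, 0, 1], [0, 0, 0, -1.9, -3.4, 0, 1], [0, 0, 0, -1.9, -3.4, 0, 1], [0, 0, 0, -1.9, -3.4, 0, 1], [0, 0, 0, -1.9, -3.4, 0, 1], [0, 0, 0, -1.9, -3.4, 0, 1], [0, 0, 0, -1.9, -3.4, 0, 1], [0, 0, 0, -1.9, -3.4, 0, 1], [0, 0, 0, 0, 0, 0, 1], [0, 0, 0, 0, 0, 0, 1]]]'

```text
t: 2.67
tcp_pos: [0.4432, 0.0632, 0.2955]
orientation: [0.0, 0.003, 1.0, -0.0]
wrist_force: [0.0, 0.2, -0.7]
gripper_width: 0.0852
```

Run:
```python
from h import *
np.set_printoptions(precision=3,suppress=True)
s,p,r=pose();print(s['t'],p,r.as_matrix(),s['qpos'],s['wrist_force'])
w=save('wrist','w1')
pc=ctrl.camera_params('wrist');print(-np.array(pc['R']).T@np.array(pc['t']),pc['R'],pc['mtx'])
for q in ['meter','holder','red_spot','blue_spot']: print(q,[(np.round(d['pixel']).tolist(),round(d['score'],2)) for d in ctrl.pinpoint(q,'wrist')][:5])
print(proj('wrist',[.48,-.007,.164]))
```

```text
2.6667 [0.443 0.063 0.295] [[-1.     0.005  0.001]
 [ 0.005  1.    -0.   ]
 [-0.001 -0.    -1.   ]] [-0.673  0.043  0.444  1.955 -0.02   1.148  1.344] [ 0.039  0.179 -0.712]
[0.361 0.065 0.424] [[ 0.003  1.     0.   ]
 [ 0.948 -0.003  0.32 ]
 [ 0.32  -0.001 -0.948]] [[297.319   0.    255.69 ]
 [  0.    297.319 188.106]
 [  0.      0.      1.   ]]
meter [([206.0, 175.0], 0.72), ([11.0, 256.0], 0.53)]
holder [([225.0, 262.0], 0.82), ([356.0, 95.0], 0.72), ([207.0, 173.0], 0.65)]
red_spot [([422.0, 259.0], 0.85)]
blue_spot [([43.0, 277.0], 0.72)]
[180.621 219.015]
```

View pics/w1.png

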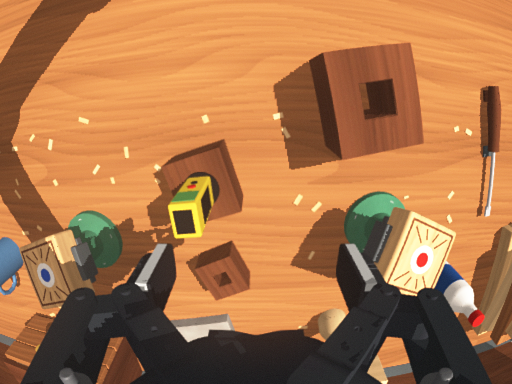

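In the wrist view, the meter's top face is near (187,221), its stand is around (207,180) and the red dot is at (422,259). I enlarge it to get the corners.

Run:
```python
import cv2,numpy as np
b=cv2.imread('pics/w1.png')
f=lambda x,y:cv2.resize(b[y:y+110,x:x+78],None,fx=5,fy=5,interpolation=cv2.INTER_CUBIC)
cv2.imwrite('pics/c2.png',np.hstack([cv2.resize(b[165:265,140:240],None,fx=4,fy=4,interpolation=cv2.INTER_CUBIC),cv2.resize(b[200:300,367:467],None,fx=4,fy=4,interpolation=cv2.INTER_CUBIC)]))
```

```text
(no output)
```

View pics/c2.png

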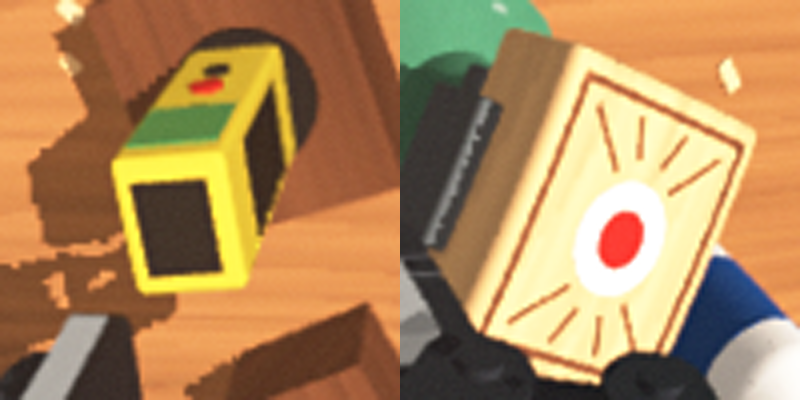

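```bash
cat > fit.py <<'E'
from h import *
from scipy.optimize import least_squares
def frame(v):
    x,y,yaw,t=v; R=Rn.from_euler('z',yaw)*Rn.from_euler('y',t*-1)
    return np.array([x,y,.085]),R
def pt(v,l):
    o,R=frame(v); return o+R.apply(l)
C={'mm':(-.05,-.045,.066),'mp':(-.05,.045,.066),'pm':(.05,-.045,.066),'pp':(.05,.045,.066),'dot':(0,0,.066)}
E
python3 - <<'E'
from fit import *
np.set_printoptions(precision=4,suppress=True)
m=[(168.3,204),(198,203),(202,237),(175,238.2)]
P=[atz('wrist',q,.164) for q in m];print('meter corners',np.array(P),np.mean(P,0))
for a,b in((0,3),(1,2),(0,1),(3,2)): d=P[b]-P[a];print(np.linalg.norm(d),np.degrees(np.arctan2(d[1],d[0])))
W=lambda u,v:(367+(u-400)/4,200+v/4); T=lambda u,v:(110+(u-400)/4,160+v/4)
obs=[('top','pp',T(560,106)),('top','pm',T(673,147)),('top','mm',T(612,278)),('top','mp',T(503,230)),('top','dot',T(579,194)),
('wrist','mm',W(578,44)),('wrist','mp',W(758,132)),('wrist','dot',W(621,240)),('scene','dot',(311,221))]
f=lambda v:np.concatenate([proj(c,pt(v,C[k]))-np.array(q) for c,k,q in obs])
# sign: face slopes down toward -x => z axis tilts to -x
r=least_squares(f,[.56,.27,-.4,.3],x_scale=[.01,.01,.1,.1],loss='soft_l1')
print(r.x,pt(r.x,C['dot']),frame(r.x)[1].as_matrix()[:,2]);print(f(r.x).reshape(-1,2))
E
```

```text
meter corners [[ 0.4642 -0.018   0.164 ]
 [ 0.4629  0.0118  0.164 ]
 [ 0.4995  0.0131  0.164 ]
 [ 0.5017 -0.0152  0.164 ]] [ 0.4821 -0.0021  0.164 ]
0.037536021992064544 4.319027027422498
0.03658497163606287 2.1210950489174745
0.0298469584292715 92.54899759328858
0.028429674949543626 94.43199795961108
[ 0.5603  0.2615 -0.4094  0.2229] [0.5469 0.2673 0.1494] [-0.2028  0.088   0.9753]
[[-2.6962  0.7662]
 [-3.0037  2.789 ]
 [-0.898   1.5555]
 [-1.4079  1.1901]
 [-0.0481  0.6578]
 [-0.9292  0.0206]
 [ 0.2294  1.6373]
 [-3.3823  0.8338]
 [-0.2648 -0.1994]]
```

>>> play_rows --steps '[[[0, 0, 0, -1.3, -2.17, 0, 1], [0, 0, 0, -1.3, -2.17, 0, 1], [0, 0, 0, -1.3, -2.16, 0, 1], [0, 0, -3.8, 0, 0, 3, 1], [0, 0, 0, 0, 0, 0, 1]]]'

```text
t: 3.33
tcp_pos: [0.4799, 0.0002, 0.262]
orientation: [-0.002, -0.034, 0.999, -0.0]
wrist_force: [-1.1, 0.2, -1.3]
gripper_width: 0.0853
```

Run:
```python
from h import *
np.set_printoptions(precision=4,suppress=True)
s,p,r=pose();print(p,r.as_matrix())
w=save('wrist','w2')
for q in ['meter','holder']: print(q,[(np.round(d['pixel']).tolist(),np.round(atz('wrist',d['pixel'],.007 if q=='meter' else 0),3),round(d['score'],2)) for d in ctrl.pinpoint(q,'wrist')][:3])
print(proj('wrist',[.482,-.002,.164]))
cv2.imwrite('pics/c3.png',cv2.resize(w[120:320,150:350,::-1],None,fx=3,fy=3))
```

```text
[0.4799 0.0002 0.262 ] [[-0.9976 -0.0686 -0.0047]
 [-0.0686  0.9976 -0.0012]
 [ 0.0048 -0.0008 -1.    ]]
meter [([249.0, 154.0], array([ 0.482, -0.007,  0.007]), 0.79)]
holder [([250.0, 152.0], array([ 0.481, -0.006,  0.   ]), 0.87), ([255.0, 256.0], array([0.642, 0.012, 0.   ]), 0.7), ([409.0, 89.0], array([0.369, 0.213, 0.   ]), 0.65)]
[251.2722 193.6099]
```

View pics/c3.png

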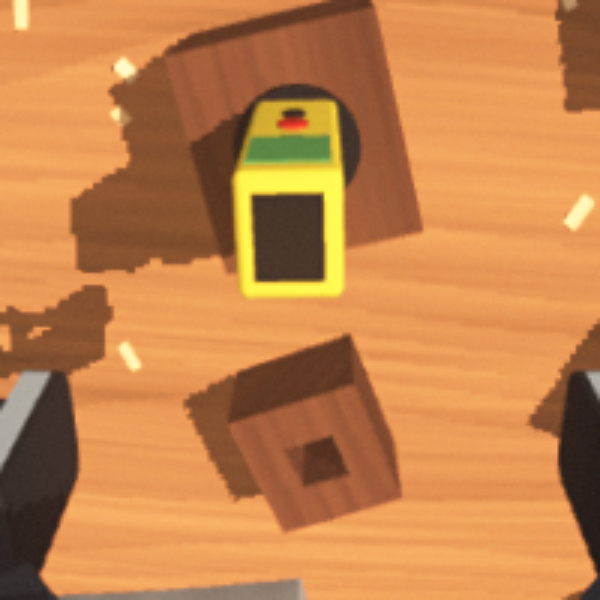

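The meter's top centre is at about full-picture (247,197), roughly 3.5 mm off the prediction. The target is (0.484, -0.006), and the yaw lines up with the jaws.

>>> play_rows --steps '[[[0, 0, 0, -0.36, -0.63, 1, 1], [0, 0, 0, 0, 0, 3.0, 1], [0, 0, 0, 0, 0, 3.0, 1], [0, 0, 0, 0, 0, 3.0, 1], [0, 0, 0, 0, 0, 2.5, 1], [0, 0, 0, 0, 0, 1.5, 1], [0, 0, 0, 0, 0, 0, 1], [0, 0, 0, 0, 0, 0, -1], [0, 0, 0, 0, 0, 0, -1], [0, 0, 0, 0, 0, 0, -1], [0, 0, 0, 0, 0, 0, -1], [0, 0, 0, 0, 0, 0, -1], [0, 0, 0, 0, 0, 0, -1], [0, 0, 0, 0, 0, 0, -1], [0, 0, 0, 0, 0, 0, -1]]]' --squeeze 60

```text
t: 4.73
tcp_pos: [0.4864, -0.0056, 0.1264]
orientation: [0.001, -0.033, 0.999, 0.0]
wrist_force: [-0.8, 0.3, 7.5]
gripper_width: 0.0295
```

Run:
```python
from h import *
np.set_printoptions(precision=4,suppress=True)
s,p,r=pose();print(p,r.as_matrix(),s['gripper_width'],s['wrist_force'],s['wrist_torque'])
w=save('wrist','w3')
```

```text
[ 0.4864 -0.0056  0.1264] [[-0.9978 -0.0656  0.0021]
 [-0.0656  0.9978  0.0009]
 [-0.0022  0.0007 -1.    ]] 0.0294969357103457 [-0.8172  0.2579  7.5013] [0.1866 0.157  0.0432]
```

>>> play_rows --steps '[[[0, 0, 0, 0, 0, -0.5, -1], [0, 0, 0, 0, 0, -1.0, -1], [0, 0, 0, 0, 0, -1.5, -1], [0, 0, 0, 0, 0, -2.0, -1], [0, 0, 0, 0, 0, -2.5, -1], [0, 0, 0, 0, 0, -3, -1], [0, 0, 0, 0, 0, -3, -1], [0, 0, 0, 0, 0, -3, -1], [0, 0, 0, 0, 0, -2, -1], [0, 0, 0, 0, 0, 0, -1], [0, 0, 0, 0, 0, 0, -1]]]'

```text
t: 5.7
tcp_pos: [0.4855, -0.0059, 0.3112]
orientation: [0.001, -0.033, 0.999, 0.0]
wrist_force: [-0.2, -0.1, -2.9]
gripper_width: 0.0291
```

Run:
```python
from h import *
np.set_printoptions(precision=4,suppress=True)
s,p,r=pose();print(p,r.as_matrix(),s['gripper_width'],s['wrist_force'],s['wrist_torque'])
w=save('wrist','w4');sc=save('scene','s4')
for n in('wrist','scene','top'):
  if n=='top':ctrl.snapshot('top')
  for q in ['tip','meter']: print(n,q,[(np.round(d['pixel']).tolist(),round(d['score'],2)) for d in ctrl.pinpoint(q,n)][:3])
  print('pred tip',proj(n,p+r.apply([0,0,.119])),'pred top',proj(n,p-r.apply([0,0,.038])))
cv2.imwrite('pics/c4.png',np.hstack([cv2.resize(w[:,:,::-1],(512,384)),cv2.resize(sc[110:238,210:306,::-1],(288,384))]))
```

```text
[ 0.4855 -0.0059  0.3112] [[-0.9978 -0.0657  0.0019]
 [-0.0657  0.9978  0.0008]
 [-0.002   0.0007 -1.    ]] 0.029136662764045387 [-0.2349 -0.1272 -2.9011] [-0.0153  0.0218 -0.0753]
wrist tip [([73.0, 236.0], 0.62)]
wrist meter [([252.0, 181.0], 0.81)]
pred tip [255.4515 188.7149] pred top [254.7914 314.6132]
scene tip []
scene meter [([273.0, 160.0], 0.59)]
pred tip [273.3617 162.272 ] pred top [274.8333 133.2215]
top tip []
top meter [([328.0, 199.0], 0.73)]
pred tip [248.2333 229.01  ] pred top [247.6194 222.4374]
```

View pics/c4.png

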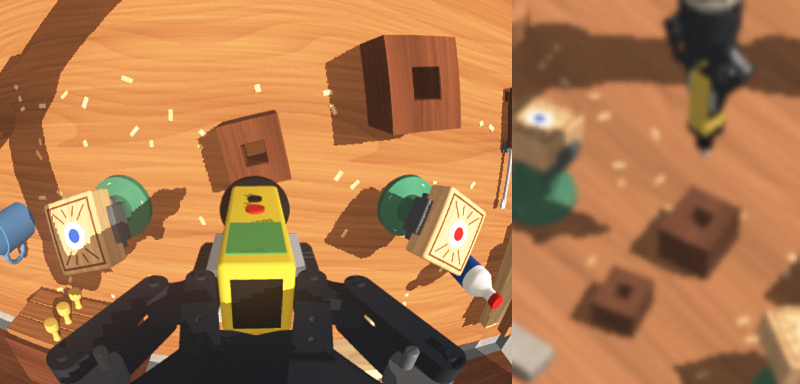

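The meter is held and clear of the stand. Its ball is near the predicted spot in the scene view (274,161). All four corners of the red face show around (459,234) in the wrist view. I move to a better viewing place near the red blank.

>>> play_rows --steps '[[[0, 0, 0, -0.1, 1.5, -0.5, -1], [0, 0, 0, -0.2, 2.8, -0.9, -1], [0, 0, 0, -0.2, 2.8, -0.9, -1], [0, 0, 0, -0.2, 2.8, -0.9, -1], [0, 0, 0, -0.2, 2.8, -0.9, -1], [0, 0, 0, -0.2, 2.5, -0.9, -1], [0, 0, 0, -0.1, 1.4, 0, -1], [0, 0, 0, 0, 0, 0, -1], [0, 0, 0, 0, 0, 0, -1], [0, 0, 0, 0, 0, 0, -1]]]'

```text
t: 6.98
tcp_pos: [0.4865, 0.159, 0.3596]
orientation: [-0.0, -0.032, 0.999, -0.001]
wrist_force: [-0.3, -0.1, -3.7]
gripper_width: 0.0297
```

Run:
```python
from h import *
np.set_printoptions(precision=4,suppress=True)
s,p,r=pose();print(p,r.as_matrix(),s['gripper_width'],s['wrist_force'],s['dq'])
w=save('wrist','w5')
cp=ctrl.camera_params('wrist'); np.savez('w5.npz',**{k:np.array(v) for k,v in cp.items()})
d=ctrl.pinpoint('red_spot','wrist');print(d)
c=proj('wrist',[.547,.267,.15]);print(c)
x,y=int(c[0])-60,int(c[1])-70;x=min(max(x,0),392);y=min(max(y,0),264);print('crop',x,y)
print('pred flange ctr',proj('wrist',p+r.apply([0,0,.059])),'far edge',proj('wrist',p+r.apply([-.024,0,.061])),proj('wrist',p+r.apply([-.019,.015,-.038])),proj('wrist',p+r.apply([.019,.015,-.038])))
cv2.imwrite('pics/c5.png',np.hstack([cv2.resize(w[y:y+120,x:x+120,::-1],None,fx=4,fy=4,interpolation=cv2.INTER_CUBIC),cv2.resize(w[150:350,190:323,::-1],(320,480),interpolation=cv2.INTER_CUBIC)]))
```

```text
[0.4865 0.159  0.3596] [[-0.9979 -0.0643 -0.0009]
 [-0.0643  0.9979 -0.0014]
 [ 0.001  -0.0013 -1.    ]] 0.029672371513367116 [-0.2729 -0.0778 -3.7297] [ 0.0088 -0.0077  0.0043  0.0011 -0.0017 -0.0004 -0.0019]
[{'pixel': [336.4, 216.1], 'score': 0.79}]
[337.2534 213.9725]
crop 277 143
pred flange ctr [255.519  213.2716] far edge [255.5789 242.2852] [289.8006 339.0541] [296.0502 270.1573]
```

View pics/c5.png

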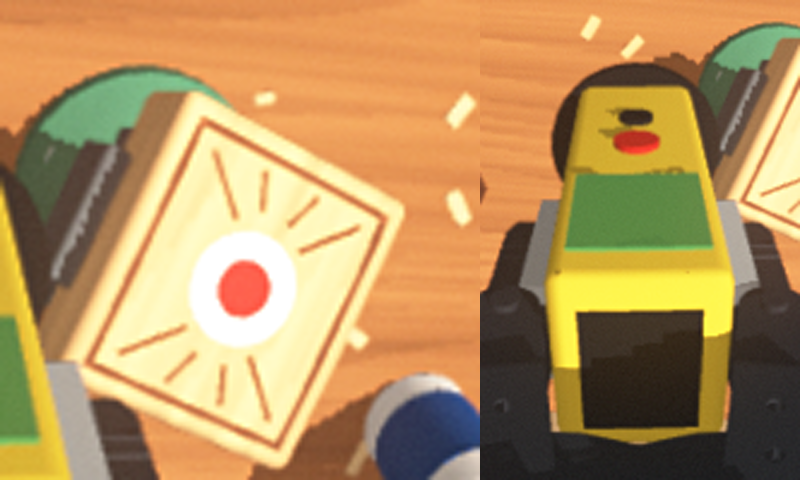

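```bash
cat > f2.py <<'E'
from fit import *
np.set_printoptions(precision=4,suppress=True)
Q=lambda u,v:(277+u/4,143+v/4); T=lambda u,v:(110+(u-400)/4,160+v/4)
obs=[('wrist','mm',Q(203,122),1),('wrist','mp',Q(387,216),1),('wrist','pp',Q(280,445),1),('wrist','pm',Q(90,362),1),('wrist','dot',Q(244,289),1),('scene','dot',(311,221),1),('top','dot',T(579,194),1)]
def L(k,i): c=np.array(C[k]); c[0]-=np.sign(c[0])*i; c[1]-=np.sign(c[1])*i; return c
f=lambda v:np.concatenate([w*(proj(c,pt(v[:4],L(k,v[4])))-np.array(q)) for c,k,q,w in obs])
r=least_squares(f,[.56,.27,-.4,.3,.006],x_scale=[.01,.01,.1,.1,.01])
print(r.x,'dot',pt(r.x[:4],C['dot']),'n',frame(r.x[:4])[1].as_matrix()[:,2]);print(f(r.x).reshape(-1,2))
J=r.jac;print('sd',np.sqrt(np.diag(np.linalg.inv(J.T@J))))
# meter pitch in hand
s,p,R=pose()
def g(v):
    dx,th,h=v # offset along tool x at grasp, pitch, tip distance ahead of TCP
    o=[]
    a=lambda x,m:p+R.apply([dx+x*np.cos(th)+ (h-m)*np.sin(th),0,(h-m)*np.cos(th)-x*np.sin(th)])
    return np.array([proj('wrist',a(.024,.062))[1]-175.8,proj('wrist',a(.019,.157))[1]-264.5,proj('wrist',a(-.019,.157))[1]-333.])
print('pred0',g([0,0,.119]),'h.114',g([0,0,.114])); q=least_squares(g,[0,0,.119],x_scale=[.001,.01,.001]);print('meter dx,pitch,h',q.x,q.fun)
E
python3 f2.py
```

```text
[ 0.5641  0.2626 -0.3859  0.2505  0.0081] dot [0.549  0.2688 0.1489] n [-0.2297  0.0933  0.9688]
[[ 0.1004 -0.2349]
 [-0.1209  0.0101]
 [-0.287  -0.3011]
 [-0.0682  0.4118]
 [ 0.1199 -0.1418]
 [-0.3806  0.4298]
 [-0.5106 -0.0185]]
sd [0.0032 0.0013 0.0176 0.0518 0.0005]
pred0 [5.4044 6.9254 7.4429] h.114 [ 7.7326 14.8731 15.7793]
meter dx,pitch,h [0.0018 0.0178 0.1222] [-0. -0. -0.]
```

```bash
cat > goal.py <<'E'
from h import *
np.set_printoptions(precision=3,suppress=True)
DOT=np.array([.549,.2688,.1489]);N=np.array([-.2297,.0933,.9688]);N/=np.linalg.norm(N)
AX=np.array([np.sin(.012),0,np.cos(.012)]);TIP=np.array([.003,0,.120])
def goal(d):
    s,p,R=pose(); a=R.apply(AX); ax=np.cross(a,-N); ang=np.arctan2(np.linalg.norm(ax),a@-N)
    rv=ax/max(np.linalg.norm(ax),1e-9)*ang; R2=Rn.from_rotvec(rv)*R
    tgt=DOT+d*N-R2.apply(TIP)
    print('t',s['t'],'rotvec tool deg',np.degrees(R.inv().apply(rv)),'then shift cm',100*R2.inv().apply(tgt-p))
    tip=p+R.apply(TIP)-DOT; print('tip off: along n %.4f, lateral'%(tip@N),tip-(tip@N)*N,'axis err deg %.2f'%np.degrees(ang),'F.n %.2f'%(np.array(s['wrist_force'])@N),s['wrist_force'],s['gripper_width'])
E
python3 -c "
from goal import *
goal(.08)"
```

```text
t 7.0833 rotvec tool deg [  6.206 -13.641  -0.074] then shift cm [-2.319 12.862  0.876]
tip off: along n 0.0929, lateral [-0.044 -0.119  0.001] axis err deg 14.99 F.n -2.03 [ 0.174 -0.305 -2.03 ] 0.02925872960439672
```

>>> play_rows --steps '[[[2.07, -4.55, 0, 0, 0, 0, -1], [2.07, -4.55, 0, 0, 0, 0, -1], [2.07, -4.55, 0, 0, 0, 0, -1], [0, 0, 0, -0.4, 2.2, 0.15, -1], [0, 0, 0, -0.4, 2.2, 0.15, -1], [0, 0, 0, -0.4, 2.2, 0.15, -1], [0, 0, 0, -0.4, 2.2, 0.15, -1], [0, 0, 0, -0.4, 2.2, 0.15, -1], [0, 0, 0, -0.3, 1.9, 0.15, -1], [0, 0, 0, 0, 0, 0, -1], [0, 0, 0, 0, 0, 0, -1], [0, 0, 0, 0, 0, 0, -1], [0, 0, 0, 0, 0, 0, -1]]]'

```text
t: 8.17
tcp_pos: [0.5046, 0.2879, 0.3434]
orientation: [0.12, -0.032, 0.991, -0.05]
wrist_force: [0.2, 0.1, -2.9]
gripper_width: 0.0295
```

Run:
```python
from goal import *
goal(.08)
s,p,R=pose()
w=save('wrist','w6');print(ctrl.pinpoint('red_spot','wrist'),proj('wrist',DOT))
sc=save('scene','s6');print(ctrl.pinpoint('red_spot','scene'),ctrl.pinpoint('tip','scene'),proj('scene',DOT),'tip pred',proj('scene',p+R.apply(TIP)),'top pred',proj('scene',p+R.apply(TIP-.157*AX)))
c=proj('scene',DOT).astype(int);x,y=c[0]-30,c[1]-60
print('crop',x,y,'flange',proj('wrist',p+R.apply(TIP-.062*AX+[.024,0,0])))
cv2.imwrite('pics/c6.png',np.hstack([cv2.resize(sc[y:y+90,x:x+60,::-1],(320,480),interpolation=cv2.INTER_CUBIC),cv2.resize(w[100:300,160:360,::-1],(480,480),interpolation=cv2.INTER_CUBIC)]))
```

```text
t 8.1667 rotvec tool deg [ 0.012  0.034 -0.   ] then shift cm [ 0.012 -0.03   0.037]
tip off: along n 0.0804, lateral [0. 0. 0.] axis err deg 0.04 F.n -2.83 [ 0.211  0.073 -2.879] 0.02953082014078448
[{'pixel': [254.8, 156.0], 'score': 0.71}] [254.745 160.206]
[{'pixel': [306.6, 218.9], 'score': 0.59}] [] [310.614 221.442] tip pred [318.05  207.444] top pred [334.162 176.802]
crop 280 161 flange [253.589 177.52 ]
```

View pics/c6.png

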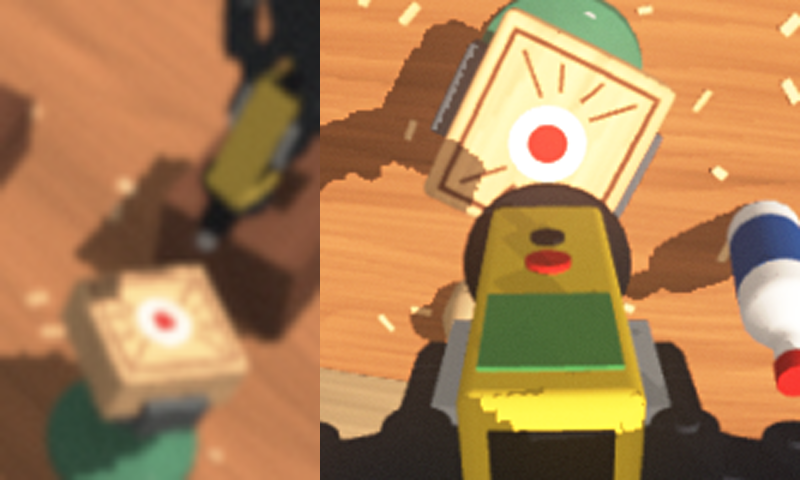

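The checks agree: the dot is at (254.6,160.0) in the wrist view against a predicted (254.7,160.2), and the ball in the scene view is at (318.8,206) against (318.6,206). I hold steady here, then approach slowly to about 5 mm off.

>>> play_rows --steps '[[[0, 0, 0, 0, 0, 0, -1], [0, 0, 0, 0, 0, 0, -1], [0, 0, 0, 0, 0, 0, -1], [0, 0, 0, 0, 0, 0, -1], [0, 0, 0, 0, 0, 0, -1], [0, 0, 0, 0, 0, 0, -1], [0, 0, 0, 0, 0, 0, -1], [0, 0, 0, 0, 0, 0, -1], [0, 0, 0, 0, 0, 0, -1], [0, 0, 0, 0, 0, 0, -1], [0, 0, 0, 0, 0, 0, -1], [0, 0, 0, 0, 0, 0, -1], [0, 0, 0, 0, 0, 0, -1], [0, 0, 0, 0, 0, 0, -1], [0, 0, 0, 0, 0, 0, -1], [0, 0, 0, 0, 0, 0, -1], [0, 0, 0, 0, 0, 0, -1], [0, 0, 0, 0, 0, 0, -1]]]'

```text
t: 9.92
tcp_pos: [0.5042, 0.2897, 0.3432]
orientation: [0.121, -0.033, 0.991, -0.05]
wrist_force: [-0.6, 0.4, -1.9]
gripper_width: 0.0293
```

>>> play_rows --steps '[[[0, 0, 0, 0.0, 0, 0.5, -1], [0, 0, 0, 0.02, 0, 1.0, -1], [0, 0, 0, 0.02, 0, 1.5, -1], [0, 0, 0, 0.02, 0, 1.5, -1], [0, 0, 0, 0.02, 0, 1.5, -1], [0, 0, 0, 0.01, 0, 1.0, -1], [0, 0, 0, 0, 0, 0.5, -1], [0, 0, 0, 0, 0, 0, -1], [0, 0, 0, 0, 0, 0, -1], [0, 0, 0, 0, 0, 0, -1], [0, 0, 0, 0, 0, 0, -1]]]'

```text
t: 10.83
tcp_pos: [0.5217, 0.2832, 0.2714]
orientation: [0.121, -0.033, 0.991, -0.05]
wrist_force: [0.4, -0.0, -2.4]
gripper_width: 0.0292
```

```bash
python3 -c "
from goal import *
for i in range(3): goal(0); ctrl.snapshot('scene')"
```

```text
t 10.8333 rotvec tool deg [ 0.114  0.112 -0.001] then shift cm [ 0.041 -0.248  0.627]
tip off: along n 0.0063, lateral [ 0.     0.003 -0.   ] axis err deg 0.16 F.n -2.40 [ 0.442 -0.041 -2.372] 0.02924966647014341
t 10.8833 rotvec tool deg [ 0.109  0.105 -0.001] then shift cm [ 0.035 -0.24   0.62 ]
tip off: along n 0.0062, lateral [ 0.     0.003 -0.   ] axis err deg 0.15 F.n -1.72 [ 0.331  0.049 -1.703] 0.029384560313559616
t 10.9333 rotvec tool deg [ 0.105  0.096 -0.001] then shift cm [ 0.025 -0.24   0.61 ]
tip off: along n 0.0061, lateral [ 0.     0.003 -0.   ] axis err deg 0.14 F.n -2.62 [ 0.113 -0.068 -2.675] 0.029358491990419303
```

>>> play_rows --steps '[[[0, 0, 0, 0.03, -0.24, 0, -1], [0, 0, 0, 0, 0, 0.2, -1], [0, 0, 0, 0, 0, 0.2, -1], [0, 0, 0, 0, 0, 0.1, -1], [0, 0, 0, 0, 0, 0, -1], [0, 0, 0, 0, 0, 0, -1], [0, 0, 0, 0, 0, 0, -1], [0, 0, 0, 0, 0, 0, -1]]]'

```text
t: 11.65
tcp_pos: [0.5225, 0.2799, 0.2659]
orientation: [0.121, -0.033, 0.991, -0.05]
wrist_force: [0.0, 0.2, -2.8]
gripper_width: 0.0293
```

```bash
python3 -c "
from goal import *
for i in range(3): goal(0); ctrl.snapshot('scene')"
```

```text
t 11.65 rotvec tool deg [ 0.056  0.049 -0.001] then shift cm [-0.031  0.019  0.045]
tip off: along n 0.0004, lateral [-0. -0. -0.] axis err deg 0.07 F.n -2.72 [ 0.016  0.162 -2.818] 0.029258170805023
t 11.7 rotvec tool deg [ 0.058  0.05  -0.001] then shift cm [-0.032  0.017  0.046]
tip off: along n 0.0005, lateral [-0. -0. -0.] axis err deg 0.08 F.n -3.33 [-0.43   0.312 -3.573] 0.029495115938730776
t 11.75 rotvec tool deg [ 0.059  0.05  -0.001] then shift cm [-0.031  0.02   0.05 ]
tip off: along n 0.0005, lateral [-0. -0. -0.] axis err deg 0.08 F.n -2.64 [-0.466  0.39  -2.876] 0.02950155368010613
```

>>> play_rows --steps '[[[0, 0, 0, 0, 0, 0.2, -1], [0, 0, 0, 0, 0, 0, -1], [0, 0, 0, 0, 0, 0, -1], [0, 0, 0, 0, 0, 0, -1], [0, 0, 0, 0, 0, 0, -1]]]'

```text
t: 12.22
tcp_pos: [0.5231, 0.2799, 0.2642]
orientation: [0.121, -0.033, 0.991, -0.05]
wrist_force: [0.5, 0.5, -1.0]
gripper_width: 0.029
```

```bash
python3 -c "
from goal import *
for i in range(3): goal(0); ctrl.snapshot('scene')"
```

```text
t 12.2167 rotvec tool deg [ 0.073  0.067 -0.001] then shift cm [-0.017  0.012 -0.14 ]
tip off: along n -0.0014, lateral [-0.  0. -0.] axis err deg 0.10 F.n -1.08 [ 0.539  0.49  -1.033] 0.029024709991387492
t 12.2667 rotvec tool deg [ 0.072  0.064 -0.001] then shift cm [-0.021  0.012 -0.143]
tip off: along n -0.0014, lateral [-0.  0. -0.] axis err deg 0.10 F.n -2.90 [ 0.898  0.51  -2.835] 0.02972298752128066
t 12.3167 rotvec tool deg [ 0.069  0.063 -0.001] then shift cm [-0.022  0.012 -0.145]
tip off: along n -0.0015, lateral [-0.  0. -0.] axis err deg 0.09 F.n -1.36 [ 0.29   0.479 -1.381] 0.029686867607595587
```

>>> play_rows --steps '[[[0, 0, 0, 0, 0, 0.2, -1], [0, 0, 0, 0, 0, 0, -1], [0, 0, 0, 0, 0, 0, -1], [0, 0, 0, 0, 0, 0, -1]]]'

```text
t: 12.7
tcp_pos: [0.5236, 0.2797, 0.2622]
orientation: [0.121, -0.033, 0.991, -0.05]
wrist_force: [-0.5, 0.4, 0.4]
gripper_width: 0.0294
```

```bash
cat > av.py <<'E'
from goal import *
F=[]
for i in range(6): F.append(np.array(pose()[0]['wrist_force'])@N); ctrl.snapshot('wrist')
goal(0); print('meanF.n',np.mean(F),np.std(F))
E
python3 av.py
```

```text
t 13.0 rotvec tool deg [ 0.065  0.058 -0.001] then shift cm [-0.025  0.016 -0.349]
tip off: along n -0.0035, lateral [-0. -0. -0.] axis err deg 0.09 F.n 0.85 [-0.114  1.507  0.71 ] 0.029157241289344233
meanF.n 0.1378717013266436 0.3313967499160618
```

>>> play_rows --steps '[[[0, 0, 0, 0, 0, 0.15, -1], [0, 0, 0, 0, 0, 0, -1], [0, 0, 0, 0, 0, 0, -1], [0, 0, 0, 0, 0, 0, -1]]]'

```text
t: 13.33
tcp_pos: [0.5239, 0.2795, 0.2607]
orientation: [0.121, -0.033, 0.991, -0.05]
wrist_force: [-0.6, 1.2, 1.1]
gripper_width: 0.0295
```

```bash
python3 av.py
```

```text
t 13.6333 rotvec tool deg [ 0.065  0.058 -0.001] then shift cm [-0.024  0.019 -0.501]
tip off: along n -0.0050, lateral [-0. -0. -0.] axis err deg 0.09 F.n 1.98 [-0.042  1.08   1.933] 0.029321644128734024
meanF.n 1.5629436374269998 0.7560925882343665
```

Contact began at about -1 mm. The force is now about 4.2 N, roughly 4 mm of travel, so I go 1 mm further.

>>> play_rows --steps '[[[0, 0, 0, 0, 0, 0.1, -1], [0, 0, 0, 0, 0, 0, -1], [0, 0, 0, 0, 0, 0, -1], [0, 0, 0, 0, 0, 0, -1], [0, 0, 0, 0, 0, 0, -1], [0, 0, 0, 0, 0, 0, -1]]]'

```text
t: 14.13
tcp_pos: [0.5242, 0.2794, 0.2597]
orientation: [0.121, -0.033, 0.991, -0.05]
wrist_force: [-0.2, 0.8, 2.3]
gripper_width: 0.0297
```

```bash
python3 av.py
python3 - <<'E'
from goal import *
s,p,R=pose();sc=save('scene','s7');w=save('wrist','w7');c=proj('scene',DOT).astype(int);x,y=c[0]-40,c[1]-50
print('flange',proj('wrist',p+R.apply(TIP-.062*AX+[.024,0,0])))
cv2.imwrite('pics/c7.png',np.hstack([cv2.resize(sc[y:y+80,x:x+66,::-1],(396,480),interpolation=cv2.INTER_CUBIC),cv2.resize(w[100:300,177:343,::-1],(398,480),interpolation=cv2.INTER_CUBIC)]))
E
```

```text
t 14.4333 rotvec tool deg [ 0.059  0.051 -0.001] then shift cm [-0.031  0.019 -0.607]
tip off: along n -0.0061, lateral [-0. -0. -0.] axis err deg 0.08 F.n 2.53 [-0.781  1.256  2.304] 0.029718179654240014
meanF.n 2.385701426148138 0.3961102816780601
flange [255.463 177.414]
```

View pics/c7.png

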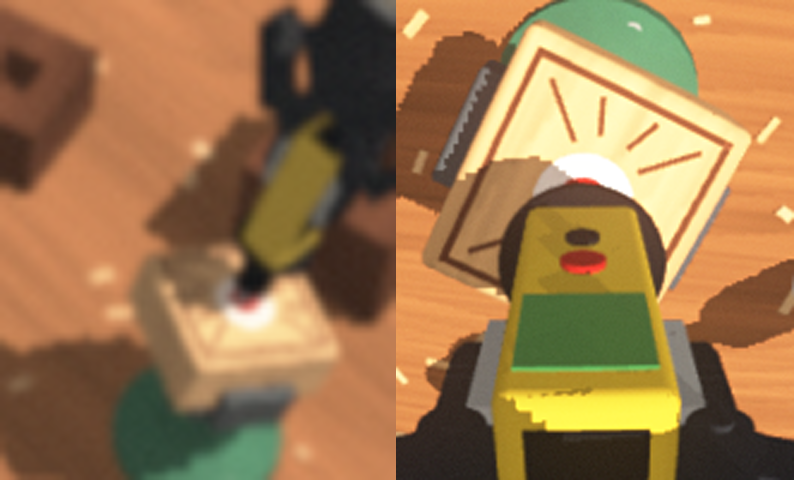

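The ball sits on the red dot, visible round the tip at scene crop (245,300). The force is about 5.0 N above the in-air baseline, and the flange edge is at row 178 against a predicted 177.4, so the meter has not slipped. I'm handing in now.

```bash
python3 -c "
from workcell import ctrl
print(ctrl.sign_off())"
```

```text
the job is handed in; nothing more can be done
None
```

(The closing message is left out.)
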